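# Open the pop-up lid of the curing box

### The arm

A 7-joint arm with a two-finger parallel gripper is mounted at the origin on the work surface. World frame = base frame: x ahead of the robot, y to its left, z up, the work surface at z = 0. Lengths are in mm, angles in rad, forces in N, time in s.
With the tool pointing down it reaches from about 400 to 875 mm from the base axis. Payload 4.4 kg.
Tool frame: the origin (TCP) lies at the very end of the fingers, on their centre line; the grasp point (between the pads) lies 19 mm behind it; z points along the fingers, y is the direction in which the jaws open and shut (so a half turn about z gives the same grasp; the last joint's range is limited). The gripper opens to 85 mm and grips with 20 to 120 N. Pads are 22 mm wide; open, the fingers measure 114 mm over their backs; the gripper's body (76 mm by 85 mm) begins 54 mm behind the grasp point. The pads swing forward as they close: fully open they stand 13 mm farther back than shut.
Start: joints at [-1.25, 0.628, 0.038, 1.517, -0.027, 0.996, -0.02], TCP at [245.175, 602.002, 231.313] pointing down, gripper open.
Joint ranges: [-3.06, 3.06], [-0.37, 2.12], [-1.25, 1.32], [0.18, 2.47], [-1.1, 4.24], [0.23, 1.98], [-2.94, 2.94]. Speed limits (rad/s): [2.57, 2.57, 3.14, 3.14, 3.14, 3.14, 3.14].

### API

Orientations are given as [roll, pitch, yaw] about the fixed x, y, z axes, in that order (R = Rz(yaw) Ry(pitch) Rx(roll)).
In Python, from cell import read_state, get_image, calibration, finish_job gives the robot as it stands. The module is installed in compiled form; this text tells all that it offers.
- The arm moves only by the tool apply_moves, never from a script. Its argument "increments" is a list of rows, each an object of numbers: "tx", "ty", "tz": the shift along the world's x, y, z in m; "rx", "ry", "rz": the turn, a rotation vector about the world's x, y, z in units of 5 degrees (1.0 is 5 degrees); "claw": the finger opening in m, from 0 to 0.0854. In form: [{"tx": .., "ty": .., "tz": .., "rx": .., "ry": .., "rz": .., "claw": ..}, ...]. A call has 1 to 12 rows; each row is the pose to reach, as a shift and turn from the pose commanded when the call began; what a row does not reach only later rows make up. A row lasts 1/10 s, in which the tool goes at most 50 mm and 8.59 degrees, less where a joint would pass 70% of its speed; a pose out of reach is approached as far as the arm can. A call with a gripper value outside its range is refused whole. The fingers move at their own pace and stop on an object; the grip force is fixed at half the most. Time passes only in rows, so rows that repeat a pose let the fingers close. It gives the time, the measured TCP pose, the force and the opening at its end, in the units of the state.
- read_state(): the state, without advancing time (a new reading comes with each control period).
- get_image(name): name is "scene" or "side" or "wrist"; returns the picture (480x640x3 uint8, red, green, blue); there is no depth.
- calibration(name): a dict with "camera_matrix" (3x3 intrinsics, pixels), "origin" and "attitude" of the camera in the world. Camera axes: x right, y up, looking along -z (the intrinsics and any distortion apply to the point x, -y, -z); pixel columns grow to the right and rows downward; lengths in mm; the calibration is good to about 2 mm. A picture is of the moment at which its call begins: read the wrist's pose just before it. calibration takes no time and is no camera call; for the wrist camera it gives the pose at the moment of the call.
- finish_job(): hands the job in, once; it reports no verdict.
The state is a dict: "clock": time; "qpos": joint angles; "qd": joint speeds; "tau": joint torques, N m; "eef_pos": TCP position; "tool_rot": TCP orientation; "force": force on the tool from outside, world axes, zero at the start; "torque": the same for the moment, N m; "width": finger opening in mm.
Only numpy, scipy, OpenCV 4.12 (cv2) and the standard library are available. Lean on these libraries where they do the work, as an engineer would, in place of code of your own. Each camera call takes 0.05 s, during which the arm holds its last target. There are 200 camera calls.

### The job

Open the resin curing box: press the release tab on its front down with the fingertips so that the sprung lid pops up, then push the lid all the way back until it rests fully open against its stop, and move clear. Do not grasp or pick up anything: the box stays where it stands and the things around it are not shifted or knocked over.

Things in the scene. Friction and masses are not known exactly. Their poses are not given: they have to be found in the camera images.
- curing_box: Bench-top resin curing box: light grey tub 170 (x) by 200 (y) by 85 mm high, 2.8 kg, free on four rubber feet (it slides if shoved), white castings on a turntable inside. Origin: centre of its underside. z is up; its -x side is the front, turned roughly to the robot, with the black release tab in the middle. A dial and a small dark display on the front are not needed.
- tab (a joint): Black rocker latch in the middle of the front; 0 at rest, grows as its paddle is pressed down, 0.32 rad at its stop; a spring returns it. The lid is let go at about 0.155 rad, where tab_press has sunk 6 mm under about 3 N. Fully down takes about 4 to 5 N at point tab_press, which then has sunk 11 mm.
- tab_press (a point): Point to press: middle of the top of the latch's paddle, 43 mm in front of the tub's front face, 69 mm above the bench at rest. The paddle, 46 mm (box x) by 50 mm (box y), stands out level from the box and tips down with the tab. Its free edge is 17 mm further out; the hook arm, 32 mm wide, is 23 mm further in and rises 37 mm above the paddle. Nothing is under the paddle.
- lid (a joint): The lid's hinge: 0 shut and latched, grows as it opens, 1.85 rad fully open at its stop. Unlatched, spring plungers raise it in about 0.2 s to about 0.31 rad and hold it there; from there it is pushed against its weight (0.28 kg, centre 70 mm from the hinge) and a light damper. Let go below 1.35 rad it sinks back to 0.31; beyond about 1.5 it falls slowly on to its stop and stays.
- lid_hinge (a point): Point in the middle of the hinge line, which runs along the box's y: in the box frame at x = +75 mm, z = 86 mm. It does not move.
- lid_front (a point): Middle of the lid's lower front edge, moves with it: 160 mm from the hinge, about 135 mm above the bench when popped up. The lid is a grey frame 200 mm wide, 22 mm thick, its flat underside in the plane of hinge and this point; the amber window in it (160 by 93 mm) is 11 mm deeper. Here a steel strike, 30 mm wide, juts 10 mm forward of the lid's front: push the lid to one side of it.
- figure: Bystander: white cast figure, round, 34 mm diameter, 70 mm tall, upright beside the box. Origin at its foot.
- cup: Bystander: clear empty mixing cup, 68 mm rim diameter, 85 mm tall. Origin at its foot.
- bottle: Bystander: white plastic bottle, 58 mm diameter, 150 mm tall. Origin at its foot.
- brush: Bystander: flat brush 160 mm long lying on the bench. Origin near its middle.

How it is judged:
By the outcome, as a careful person would: the job done as asked, in the order asked, and still so for the second after the job is handed in, with the robot touching nothing.
It also fails if it takes over 45 s, if anything falls off the work surface, if the arm or the gripper's body presses on something with over 40 N, if the wrist force passes 120 N, or if a joint passes its speed limit or range.

## Working session

There is one attempt and no reset: what is moved stays moved. The work goes in short steps, Python scripts to look and compute and a tool call to move; the robot and the scene stay as the last step left them, time stands still between calls to the robot, and variables do not carry over. Pictures are saved under pics/ and viewed, about 8 in all and at most 12, crops included, and the job is handed in when it is done.

Besides the shell and the picture viewer there is one more tool, called after "Emit:" in YAML: its name, and indented under it one key for each argument. apply_moves: Moves the arm, as the interface text tells. Its arguments: {"type":"object","properties":{"increments":{"type":"array"}},"required":["increments"]}

```bash
mkdir -p pics
python3 - <<'E'
from cell import *
import cv2,numpy as np
s=read_state();print(s)
for n in("scene","side"):
    im=get_image(n);cv2.imwrite(f"pics/{n}0.png",im[:,:,::-1]);print(n,calibration(n))
E
```

```text
{'clock': 0.0, 'qpos': array([-1.24985882,  0.62934863,  0.03845082,  1.51840775, -0.02699467,
        0.99628418, -0.02000482]), 'qd': array([ 0.00070562,  0.00099254, -0.0017068 ,  0.00081634,  0.00086196,
       -0.00064137, -0.00017456]), 'tau': array([ 7.39382153e-05, -5.63393104e+01,  1.22633826e+00, -1.93446082e+01,
        1.11015287e-02,  1.05083728e-02, -3.82450628e-05]), 'eef_pos': array([244.89775375, 601.40667508, 230.37491901]), 'tool_rot': array([-3.13966338e+00,  3.60913394e-05,  2.75484519e+00]), 'force': array([-0.59678396,  0.8939831 ,  0.46443066]), 'torque': array([ 0.03897667,  0.00341022, -0.01666995]), 'width': 85.38911319049978}
scene {'camera_matrix': array([[490.0419622 ,   0.        , 321.88324008],
       [  0.        , 490.0419622 , 233.47240549],
       [  0.        ,   0.        ,   1.        ]]), 'origin': array([1119.38079608, -273.58581753,  532.10417215]), 'attitude': array([0.99782451, 0.00755516, 1.06325375])}
side {'camera_matrix': array([[497.86677147,   0.        , 323.53131737],
       [  0.        , 497.86677147, 229.99277926],
       [  0.        ,   0.        ,   1.        ]]), 'origin': array([ 148.29089839, -421.77379113,  612.39748405]), 'attitude': array([ 0.85269673,  0.01777481, -0.73585015])}
```

View pics/scene0.png

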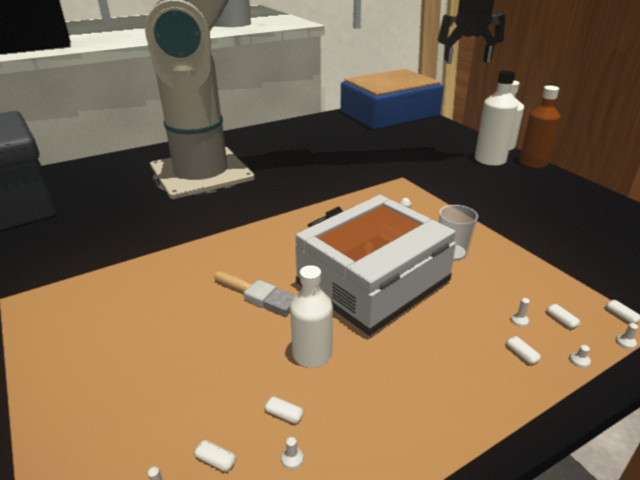

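View pics/side0.png

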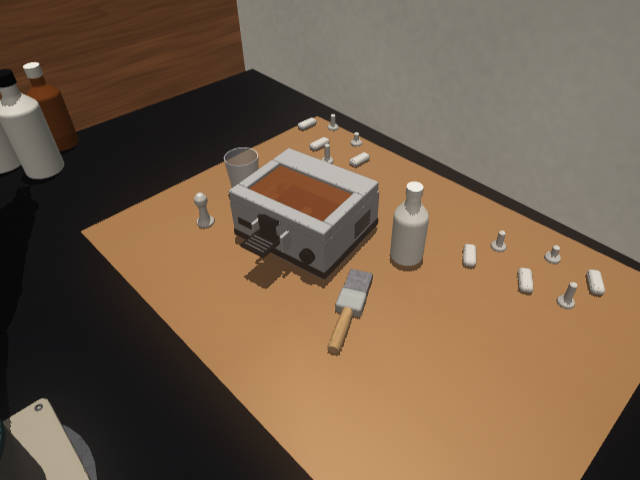

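Side view: box front with black tab at about (262,243), bottle (409,230), cup (242,170), figure (203,210), brush (350,310). I'll enlarge the box in both views.

Run:
```python
import cv2,numpy as np
a=cv2.imread("pics/side0.png")[140:290,190:390];b=cv2.imread("pics/scene0.png")[185:335,285:485]
a,b=[cv2.resize(i,None,fx=4,fy=4,interpolation=cv2.INTER_CUBIC)[:,:] for i in(a,b)]
cv2.imwrite("pics/c1.png",a);cv2.imwrite("pics/c2.png",b)
```

```text
(no output)
```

View pics/c1.png

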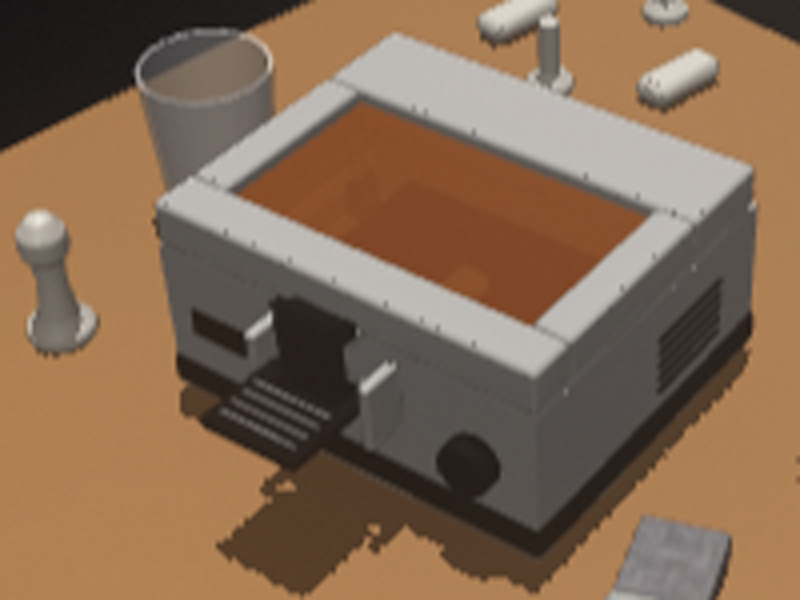

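View pics/c2.png

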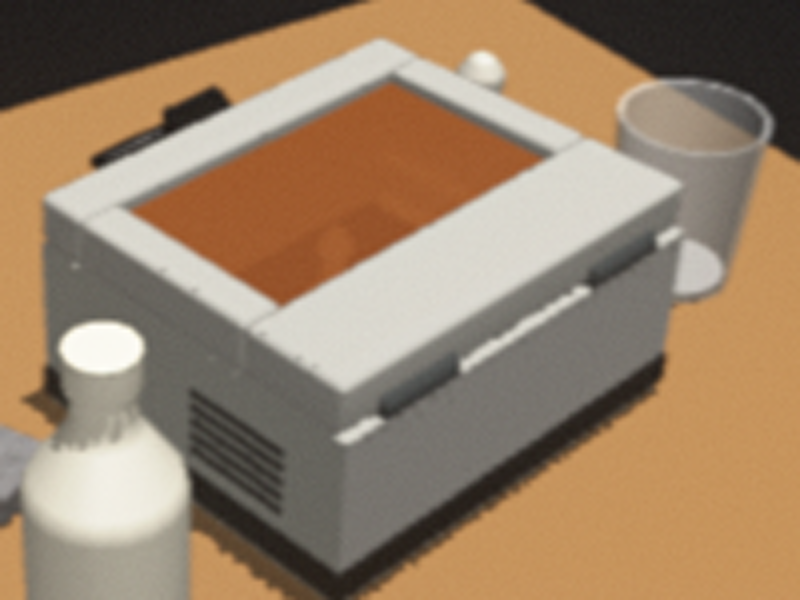

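Crops show the lid top's four corners in both views: side crop (158,206), (540,376), (753,170), (395,33); scene crop (380,40), (45,203), (343,392), (683,185). The paddle's outer edge is at (205,418)-(293,467) in the side crop.

```bash
cat > h.py <<'E'
import numpy as np
from scipy.spatial.transform import Rotation as R
from cell import calibration
def ray(n,uv):
    c=calibration(n);K=c["camera_matrix"]
    d=np.linalg.solve(K,[uv[0],uv[1],1.]);return c["origin"],R.from_euler('xyz',c["attitude"]).apply([d[0],-d[1],-d[2]])
def onz(n,uv,z):
    o,d=ray(n,uv);return (o+d*(z-o[2])/d[2])
def tri(r):
    A=0;b=0
    for o,d in r:
        d=d/np.linalg.norm(d);P=np.eye(3)-np.outer(d,d);A=A+P;b=b+P@o
    return np.linalg.solve(A,b)
E
python3 - <<'E'
from h import *
np.set_printoptions(precision=1,suppress=True)
S=[(158,206),(540,376),(753,170),(395,33)];C=[(380,40),(45,203),(343,392),(683,185)]
s=lambda p:(190+p[0]/4,140+p[1]/4); c=lambda p:(285+p[0]/4,185+p[1]/4)
P=[]
for a,b in zip(S,C):
    t=tri([ray("side",s(a)),ray("scene",c(b))]);P.append(t);print(t,onz("side",s(a),108),onz("scene",c(b),108))
P=np.array(P);m=P.mean(0);ax=(P[2]+P[3]-P[0]-P[1])/2;ay=(P[0]+P[3]-P[1]-P[2])/2
print(m,np.linalg.norm(ax),np.linalg.norm(ay),np.arctan2(ax[1],ax[0]),np.arctan2(-ay[0],ay[1]))
for q in[(205,418),(293,467),(355,410),(270,368)]:print("paddle",onz("side",s(q),69))
print("fig",onz("side",s((60,335)),0),"cup rim",onz("side",s((204,70)),85),onz("scene",c((694,120)),85))
print("bottle top",onz("side",(415,188),150),onz("scene",(311,274),150))
print("brush",onz("side",(360,280),5),onz("side",(335,345),5))
E
```

```text
[481.  198.5 106.2] [479.7 195.6 108. ] [483.1 197.2 108. ]
[526.2   5.8 105.9] [524.6   3.8 108. ] [529.    4.6 108. ]
[684.2  42.3 105.3] [681.3  39.7 108. ] [686.8  40.4 108. ]
[641.5 235.2 105.9] [639.6 232.7 108. ] [644.  232.5 108. ]
[583.2 120.4 105.9] 163.371622310855 197.7429197954624 0.22583584271937393 0.22386058041083706
paddle [438.2 110.5  69. ]
paddle [447.1  63.4  69. ]
paddle [485.3  72.7  69. ]
paddle [475.6 117.2  69. ]
fig [458.2 274.    0. ] cup rim [573.6 300.8  85. ] [579.8 300.9  85. ]
bottle top [667.5 -47.9 150. ] [676.8 -46.6 150. ]
brush [566.3 -34.2   5. ] [ 447.2 -100.6    5. ]
```

Run:
```python
from h import *
from cell import *
s=read_state();c=calibration("wrist");r=R.from_euler('xyz',s['tool_rot'])
print(r.inv().apply(c['origin']-s['eef_pos']),r.as_matrix().round(2),r.inv().apply(R.from_euler('xyz',c['attitude']).apply([0,0,-1])))
# target rotation: z tool=(sin t,-cos t) in box; two yaw options
for t in(12,45):
  for yaw in(102.9,192.9,12.9):
    b=R.from_euler('z',12.9,degrees=True)
    T=b*R.from_euler('y',-t,degrees=True)*b.inv()*R.from_euler('xyz',[180,0,yaw],degrees=True)
    print(t,yaw,T.as_matrix()[:,2].round(2),(T*r.inv()).as_rotvec(degrees=True)/5)
```

```text
[  76.74937557    0.65867709 -143.88137183] [[-0.93  0.38 -0.  ]
 [ 0.38  0.93 -0.  ]
 [-0.   -0.   -1.  ]] [-2.97692581e-01  7.58799146e-04  9.54661485e-01]
12 102.9 [ 0.2   0.05 -0.98] [  1.62882072  -1.91540137 -10.94548095]
12 192.9 [ 0.2   0.05 -0.98] [-0.17722844 -2.43104917  6.9884072 ]
12 12.9 [ 0.2   0.05 -0.98] [  3.16836754  -0.28232332 -28.85453921]
45 102.9 [ 0.69  0.16 -0.71] [  6.06200334  -7.1300897  -10.39693925]
45 192.9 [ 0.69  0.16 -0.71] [-0.71899237 -9.10755047  6.65132993]
45 12.9 [ 0.69  0.16 -0.71] [ 11.72999303  -0.97425249 -27.09821996]
```

Emit:
apply_moves:
  increments:
    - {"tx": 0.219, "ty": -0.509, "tz": -0.08, "rx": -0.18, "ry": -2.43, "rz": 6.99, "claw": 0}
    - {"tx": 0.219, "ty": -0.509, "tz": -0.08, "rx": -0.18, "ry": -2.43, "rz": 6.99, "claw": 0}
    - {"tx": 0.219, "ty": -0.509, "tz": -0.08, "rx": -0.18, "ry": -2.43, "rz": 6.99, "claw": 0}
    - {"tx": 0.219, "ty": -0.509, "tz": -0.08, "rx": -0.18, "ry": -2.43, "rz": 6.99, "claw": 0}
    - {"tx": 0.219, "ty": -0.509, "tz": -0.08, "rx": -0.18, "ry": -2.43, "rz": 6.99, "claw": 0}
    - {"tx": 0.219, "ty": -0.509, "tz": -0.08, "rx": -0.18, "ry": -2.43, "rz": 6.99, "claw": 0}
    - {"tx": 0.219, "ty": -0.509, "tz": -0.08, "rx": -0.18, "ry": -2.43, "rz": 6.99, "claw": 0}
    - {"tx": 0.219, "ty": -0.509, "tz": -0.08, "rx": -0.18, "ry": -2.43, "rz": 6.99, "claw": 0}
    - {"tx": 0.219, "ty": -0.509, "tz": -0.08, "rx": -0.18, "ry": -2.43, "rz": 6.99, "claw": 0}
    - {"tx": 0.219, "ty": -0.509, "tz": -0.08, "rx": -0.18, "ry": -2.43, "rz": 6.99, "claw": 0}
    - {"tx": 0.219, "ty": -0.509, "tz": -0.08, "rx": -0.18, "ry": -2.43, "rz": 6.99, "claw": 0}
    - {"tx": 0.219, "ty": -0.509, "tz": -0.08, "rx": -0.18, "ry": -2.43, "rz": 6.99, "claw": 0}

```text
clock: 1.3
eef_pos: [465.4, 84.7, 150.3]
tool_rot: [-3.141, 0.207, -2.929]
force: [0.3, 0.2, -0.1]
width: 0.0
```

Run:
```python
from h import *
from cell import *
import cv2
im=get_image("wrist");cv2.imwrite("pics/w1.png",im[:,:,::-1])
s=read_state();print(s['eef_pos'],s['tool_rot'],s['qpos'])
b=np.array([.975,.223]);n=np.array([-.223,.975])
P=np.array([461,92,69]);c=calibration("wrist")
def proj(p):
    q=R.from_euler('xyz',c['attitude']).inv().apply(np.asarray(p)-c['origin']);k=c['camera_matrix']@[q[0],-q[1],-q[2]];return k[:2]/k[2]
print("press",proj(P),"tcp",proj(s['eef_pos']))
for dx,dy in((-17,25),(-17,-25),(23,-16),(23,16)):print(dx,dy,proj([*(P[:2]+dx*b+dy*n),69]))
```

```text
[465.28662453  86.3448131  150.39575935] [-3.14129305  0.20727581 -2.92723394] [-0.11429552  0.45031416 -0.18241635  2.26309065  0.38485207  0.24425732
  1.14946345]
press [326.4802066  220.26635465] tcp [315.88083745 305.60424714]
-17 25 [366.6276549  195.41236387]
-17 -25 [286.4937021  196.10459051]
23 -16 [302.84526811 250.92406067]
23 16 [349.97200498 250.54588093]
```

View pics/w1.png

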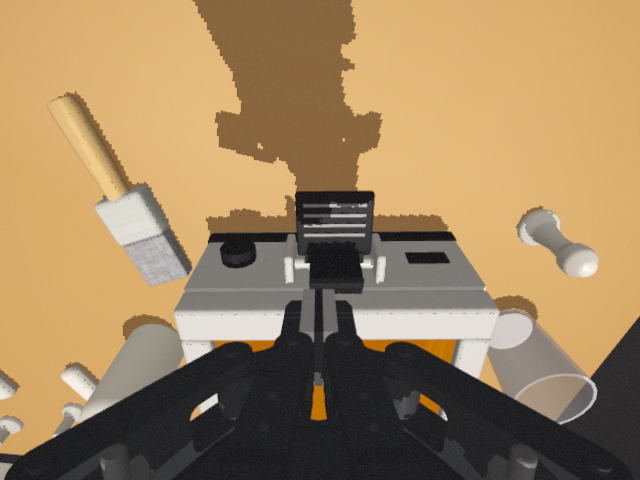

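Wrist view: paddle spans columns 297–374, outer edge at row 192, with the hook centred at column 336. That puts the press point about 4 mm further left (+y) than estimated. The fingertips (319,292) overlap the paddle in the picture because of perspective. I'll go down to just above the paddle.

Emit:
apply_moves:
  increments:
    - {"tx": -0.003, "ty": 0.003, "tz": 0}
    - {"tx": -0.003, "ty": 0.003, "tz": 0}
    - {"tx": -0.003, "ty": 0.003, "tz": -0.03}
    - {"tx": -0.003, "ty": 0.003, "tz": -0.066}
    - {"tx": -0.003, "ty": 0.003, "tz": -0.066}
    - {"tx": -0.003, "ty": 0.003, "tz": -0.066}

```text
$.increments[0]: bad value
```

Run:
```python
from cell import *
import cv2
s=read_state();print(s['eef_pos'],s['tool_rot'],s['qpos'],s['force'])
a=get_image("side")[140:290,170:370,::-1];b=get_image("wrist")[150:350,200:440,::-1]
a=cv2.resize(a,(640,480));b=cv2.resize(b,(576,480))
cv2.imwrite("pics/d1.png",cv2.resize(cv2.hconcat([a,b]),(800,316)))
```

```text
[465.28662453  86.3448131  150.39575935] [-3.14129305  0.20727581 -2.92723394] [-0.11429552  0.45031416 -0.18241635  2.26309065  0.38485207  0.24425732
  1.14946345] [ 0.47423717 -2.03434764 -0.58109249]
```

View pics/d1.png

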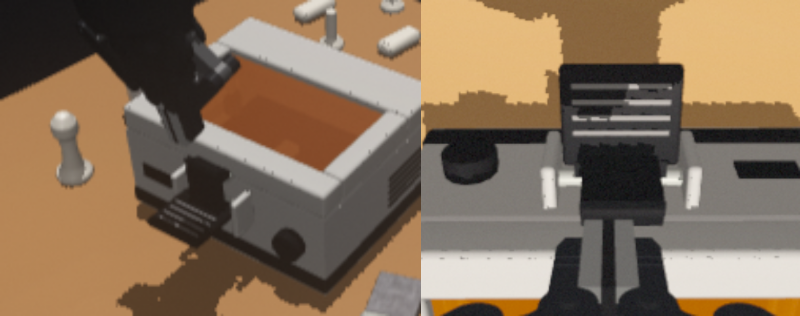

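The move was refused because every key must be given, so this picture shows the arm unmoved. Retrying.

Emit:
apply_moves:
  increments:
    - {"tx": -0.003, "ty": 0.003, "tz": 0, "rx": 0, "ry": 0, "rz": 0, "claw": 0}
    - {"tx": -0.003, "ty": 0.003, "tz": 0, "rx": 0, "ry": 0, "rz": 0, "claw": 0}
    - {"tx": -0.003, "ty": 0.003, "tz": -0.03, "rx": 0, "ry": 0, "rz": 0, "claw": 0}
    - {"tx": -0.003, "ty": 0.003, "tz": -0.066, "rx": 0, "ry": 0, "rz": 0, "claw": 0}
    - {"tx": -0.003, "ty": 0.003, "tz": -0.066, "rx": 0, "ry": 0, "rz": 0, "claw": 0}
    - {"tx": -0.003, "ty": 0.003, "tz": -0.066, "rx": 0, "ry": 0, "rz": 0, "claw": 0}

```text
clock: 2.05
eef_pos: [460.0, 92.8, 94.7]
tool_rot: [-3.128, 0.202, -2.91]
force: [1.5, -0.8, 0.5]
width: -0.3
```

Run:
```python
from cell import *
import cv2
s=read_state();print(s['eef_pos'],s['tool_rot'],s['qpos'],s['force'])
a=get_image("side")[140:290,170:370,::-1];b=get_image("wrist")[150:350,200:440,::-1]
a=cv2.resize(a,(640,480));b=cv2.resize(b,(576,480))
cv2.imwrite("pics/d2.png",cv2.resize(cv2.hconcat([a,b]),(800,316)))
```

```text
[459.97353673  92.78115354  94.68733184] [-3.12791947  0.20181476 -2.91043043] [-0.0105532   0.59017581 -0.37636961  2.30977116  1.288182    0.24467049
  0.23778851] [ 1.5038071  -0.82253328  0.51773619]
```

View pics/d2.png

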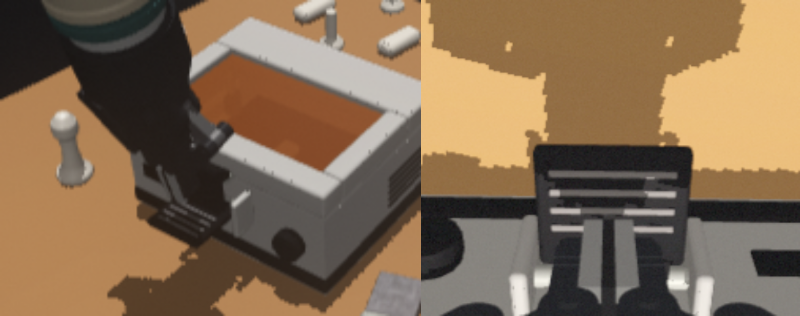

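Side and wrist views show the fingers centred over the paddle, about 95 mm high. Joint 6 sits at its lower limit, so I'll reduce the tilt to about 4° and shift slightly outward.

Emit:
apply_moves:
  increments:
    - {"tx": -0.005, "ty": -0.001, "tz": 0.008, "rx": -0.36, "ry": 1.56, "rz": 0, "claw": 0}
    - {"tx": -0.005, "ty": -0.001, "tz": 0.005, "rx": -0.36, "ry": 1.56, "rz": 0, "claw": 0}
    - {"tx": -0.005, "ty": -0.001, "tz": 0, "rx": -0.36, "ry": 1.56, "rz": 0, "claw": 0}
    - {"tx": -0.005, "ty": -0.001, "tz": 0, "rx": -0.36, "ry": 1.56, "rz": 0, "claw": 0}
    - {"tx": -0.005, "ty": -0.001, "tz": 0, "rx": -0.36, "ry": 1.56, "rz": 0, "claw": 0}
    - {"tx": -0.005, "ty": -0.001, "tz": 0, "rx": -0.36, "ry": 1.56, "rz": 0, "claw": 0}

```text
clock: 2.75
eef_pos: [454.5, 89.2, 94.7]
tool_rot: [-3.126, 0.061, -2.913]
force: [0.3, -0.6, -0.4]
width: 0.1
```

Run:
```python
from cell import *
s=read_state();print(s['eef_pos'],s['tool_rot'],s['qpos'],s['qd'],s['force'])
```

```text
[454.53594727  89.23656256  94.72653876] [-3.12566548  0.06105669 -2.91298032] [ 0.13051532  0.64439118 -0.58108913  2.19270924  0.8647676   0.47965947
  0.66205624] [ 0.00847915  0.00327248 -0.01249776 -0.01047198 -0.0089959   0.00756274
  0.00759941] [ 0.34134726 -0.58969589 -0.39452935]
```

Emit:
apply_moves:
  increments:
    - {"tx": 0.002, "ty": 0.005, "tz": -0.01, "rx": 0, "ry": 0, "rz": 0, "claw": 0}
    - {"tx": 0.002, "ty": 0.005, "tz": -0.021, "rx": 0, "ry": 0, "rz": 0, "claw": 0}
    - {"tx": 0.002, "ty": 0.005, "tz": -0.021, "rx": 0, "ry": 0, "rz": 0, "claw": 0}
    - {"tx": 0.002, "ty": 0.005, "tz": -0.021, "rx": 0, "ry": 0, "rz": 0, "claw": 0}

```text
clock: 3.15
eef_pos: [456.8, 94.6, 74.0]
tool_rot: [-3.127, 0.061, -2.913]
force: [0.9, -0.1, -0.9]
width: -0.1
```

Good tracking. Press.

Emit:
apply_moves:
  increments:
    - {"tx": 0, "ty": 0, "tz": -0.004, "rx": 0, "ry": 0, "rz": 0, "claw": 0}
    - {"tx": 0, "ty": 0, "tz": -0.008, "rx": 0, "ry": 0, "rz": 0, "claw": 0}
    - {"tx": 0, "ty": 0, "tz": -0.011, "rx": 0, "ry": 0, "rz": 0, "claw": 0}
    - {"tx": 0, "ty": 0, "tz": -0.013, "rx": 0, "ry": 0, "rz": 0, "claw": 0}
    - {"tx": 0, "ty": 0, "tz": -0.013, "rx": 0, "ry": 0, "rz": 0, "claw": 0}
    - {"tx": 0, "ty": 0, "tz": -0.013, "rx": 0, "ry": 0, "rz": 0, "claw": 0}

```text
clock: 3.75
eef_pos: [457.7, 94.8, 61.1]
tool_rot: [-3.128, 0.062, -2.915]
force: [0.9, -0.6, 4.9]
width: 0.2
```

Run:
```python
from cell import *
import cv2
s=read_state();print(s['eef_pos'],s['qpos'],s['force'])
a=get_image("side")[100:300,170:410,::-1];b=get_image("scene")[130:330,265:505,::-1]
cv2.imwrite("pics/d3.png",cv2.resize(cv2.hconcat([a,b]),(800,333)))
```

```text
[457.68451808  94.77178753  61.05151985] [ 0.05451578  0.70120055 -0.48611243  2.20212715  0.96776496  0.39893229
  0.55894575] [ 0.89651898 -0.64799005  4.88408259]
```

View pics/d3.png

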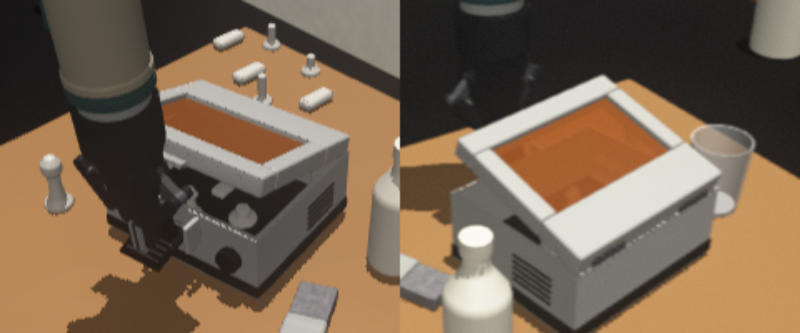

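Lid has popped up (about 0.3 rad), box unmoved, figure, cup and bottle all standing; press force 4.9 N. Now back off outward, shift to the side of the strike, and work out the push arc.

```bash
cat > plan.py <<'E'
from h import *
from cell import read_state
O=np.array([586,122,0.]);B=R.from_euler('z',12.9,degrees=True)
def pose(x,y,z,t): return O+B.apply([x,y,z]), B*R.from_euler('y',-t,degrees=True)*R.from_euler('xyz',[180,0,180],degrees=True)
def inc(p):
    s=read_state();T,r=pose(*p)
    return ((T-s['eef_pos'])/1000).round(3),((r*R.from_euler('xyz',s['tool_rot']).inv()).as_rotvec(degrees=True)/5).round(2)
def push(th,t,s,y=-45):
    a=np.radians(t);e=np.array([75-160*np.cos(th),86+160*np.sin(th)])+s*np.array([np.sin(a),-np.cos(a)])-11*np.array([np.cos(a),np.sin(a)])
    return e[0],y,e[1],t
E
python3 - <<'E'
from plan import *
s=read_state();print(B.inv().apply(s['eef_pos']-O))
for p in[(-155,-3,66,4),(-155,-45,90,4),(-135,-45,112,8),(-103,-45,112,18),push(.31,18,18)]:print(p,*inc(p))
E
```

```text
[-131.14628267    2.07975628   61.09730208]
(-155, -3, 66, 4) [-0.022 -0.01   0.005] [ 0.17 -0.05 -0.01]
(-155, -45, 90, 4) [-0.013 -0.051  0.029] [ 0.17 -0.05 -0.01]
(-135, -45, 112, 8) [ 0.007 -0.047  0.051] [ 0.35 -0.83 -0.  ]
(-103, -45, 112, 18) [ 0.038 -0.04   0.051] [ 0.8  -2.78  0.01]
(np.float64(-82.27268696221176), -45, np.float64(114.29117759951379), 18) [ 0.058 -0.035  0.053] [ 0.8  -2.78  0.01]
```

Emit:
apply_moves:
  increments:
    - {"tx": -0.004, "ty": -0.001, "tz": 0.006, "rx": 0, "ry": 0, "rz": 0, "claw": 0}
    - {"tx": -0.014, "ty": -0.004, "tz": 0.014, "rx": 0, "ry": 0, "rz": 0, "claw": 0}
    - {"tx": -0.022, "ty": -0.008, "tz": 0.016, "rx": 0, "ry": 0, "rz": 0, "claw": 0}
    - {"tx": -0.022, "ty": -0.01, "tz": 0.02, "rx": 0, "ry": 0, "rz": 0, "claw": 0}
    - {"tx": -0.013, "ty": -0.051, "tz": 0.029, "rx": 0, "ry": 0, "rz": 0, "claw": 0}
    - {"tx": -0.013, "ty": -0.051, "tz": 0.04, "rx": 0, "ry": 0, "rz": 0, "claw": 0}
    - {"tx": 0.007, "ty": -0.047, "tz": 0.051, "rx": 0.35, "ry": -0.83, "rz": 0, "claw": 0}
    - {"tx": 0.007, "ty": -0.047, "tz": 0.051, "rx": 0.35, "ry": -0.83, "rz": 0, "claw": 0}
    - {"tx": 0.038, "ty": -0.04, "tz": 0.051, "rx": 0.8, "ry": -2.78, "rz": 0, "claw": 0}
    - {"tx": 0.038, "ty": -0.04, "tz": 0.051, "rx": 0.8, "ry": -2.78, "rz": 0, "claw": 0}
    - {"tx": 0.038, "ty": -0.04, "tz": 0.051, "rx": 0.8, "ry": -2.78, "rz": 0, "claw": 0}
    - {"tx": 0.038, "ty": -0.04, "tz": 0.051, "rx": 0.8, "ry": -2.78, "rz": 0, "claw": 0}

```text
clock: 5.05
eef_pos: [494.4, 54.7, 111.3]
tool_rot: [-3.141, 0.312, -2.916]
force: [-0.3, -0.1, 0.1]
width: -0.0
```

Run:
```python
from plan import *
from cell import *
import cv2
s=read_state();print(B.inv().apply(s['eef_pos']-O),s['tool_rot'],s['qpos'],s['force'])
for th,t,sv in[(.31,18,18),(.31,22,20),(.5,22,20)]:
  p=push(th,t,sv);print(p,*inc(p))
a=get_image("side")[100:300,170:410,::-1];b=get_image("scene")[130:330,265:505,::-1]
cv2.imwrite("pics/d4.png",cv2.resize(cv2.hconcat([a,b]),(800,333)))
```

```text
[-104.33293171  -45.19745702  111.31044143] [-3.14062548  0.31235947 -2.91558298] [ 0.22909639  0.59529284 -0.54125879  2.32295712  1.68400345  0.2834014
 -0.03172149] [-0.26429299 -0.07927939  0.10068376]
(np.float64(-82.27268696221176), -45, np.float64(114.29117759951379), 18) [0.021 0.005 0.003] [ 0.01 -0.02 -0.01]
(np.float64(-80.08026171363056), -45, np.float64(112.14503221204018), 22) [0.024 0.006 0.001] [ 0.19 -0.8  -0.01]
(np.float64(-68.12010043437607), -45, np.float64(140.0437365577617), 22) [0.035 0.008 0.029] [ 0.19 -0.8  -0.01]
```

View pics/d4.png

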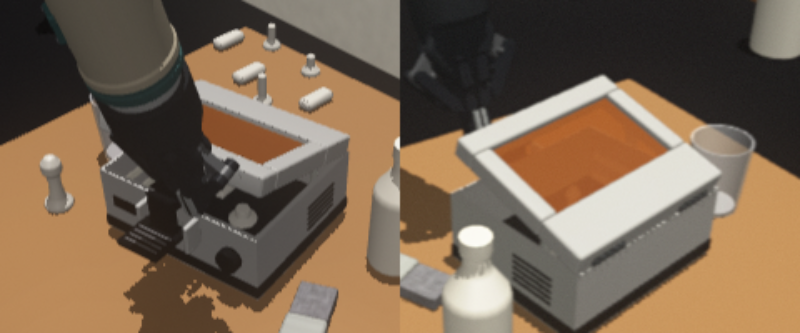

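Fingers stand in front of the lid's edge, to the right of the strike; lid still popped up. Move in under the edge and raise it along the arc.

Run:
```python
from plan import *
for th,t,sv in[(.31,20,18),(.4,22,18),(.5,23,18),(.6,24,18),(.7,25,18)]:
  p=push(th,t,sv);print(th,*inc(p))
```

```text
0.31 [0.022 0.005 0.003] [ 0.1  -0.42 -0.  ]
0.4 [0.028 0.007 0.016] [ 0.19 -0.81 -0.  ]
0.5 [0.035 0.008 0.031] [ 0.24 -1.01 -0.  ]
0.6 [0.044 0.01  0.044] [ 0.28 -1.2  -0.  ]
0.7 [0.053 0.013 0.057] [ 0.33 -1.4  -0.  ]
```

Emit:
apply_moves:
  increments:
    - {"tx": 0.01, "ty": 0.002, "tz": 0.001, "rx": 0.1, "ry": -0.42, "rz": 0, "claw": 0}
    - {"tx": 0.022, "ty": 0.005, "tz": 0.003, "rx": 0.1, "ry": -0.42, "rz": 0, "claw": 0}
    - {"tx": 0.025, "ty": 0.006, "tz": 0.009, "rx": 0.15, "ry": -0.6, "rz": 0, "claw": 0}
    - {"tx": 0.028, "ty": 0.007, "tz": 0.016, "rx": 0.19, "ry": -0.81, "rz": 0, "claw": 0}
    - {"tx": 0.031, "ty": 0.007, "tz": 0.023, "rx": 0.2, "ry": -0.9, "rz": 0, "claw": 0}
    - {"tx": 0.035, "ty": 0.008, "tz": 0.031, "rx": 0.24, "ry": -1.0, "rz": 0, "claw": 0}
    - {"tx": 0.039, "ty": 0.009, "tz": 0.038, "rx": 0.26, "ry": -1.1, "rz": 0, "claw": 0}
    - {"tx": 0.044, "ty": 0.01, "tz": 0.044, "rx": 0.28, "ry": -1.2, "rz": 0, "claw": 0}

```text
clock: 5.95
eef_pos: [538.5, 64.2, 155.8]
tool_rot: [-3.141, 0.419, -2.917]
force: [-2.8, -1.3, 0.9]
width: -0.1
```

Run:
```python
from plan import *
from cell import *
import cv2
s=read_state();print(B.inv().apply(s['eef_pos']-O),s['tool_rot'],s['qpos'],s['force'])
for th,t,sv in[(.6,24,18),(.75,26,18),(.9,28,18),(1.05,28,18),(1.2,26,16),(1.35,24,14)]:
  p=push(th,t,sv);print(th,*inc(p))
a=get_image("side")[80:280,170:410,::-1];b=get_image("scene")[130:330,265:505,::-1]
cv2.imwrite("pics/d5.png",cv2.resize(cv2.hconcat([a,b]),(800,333)))
```

```text
[-59.19983129 -45.78386942 155.83991048] [-3.14114907  0.41912189 -2.91737946] [ 0.26803745  0.53869001 -0.58882251  2.27211796  1.67026026  0.27657607
 -0.00847048] [-2.8362949  -1.27897079  0.86263784]
0.6 [-0.001  0.001 -0.   ] [0.   0.   0.01]
0.75 [0.015 0.004 0.018] [ 0.09 -0.39  0.01]
0.9 [0.032 0.008 0.034] [ 0.18 -0.78  0.01]
1.05 [0.052 0.013 0.048] [ 0.18 -0.78  0.01]
1.2 [0.071 0.017 0.06 ] [ 0.09 -0.39  0.01]
1.35 [0.092 0.022 0.069] [0.   0.   0.01]
```

View pics/d5.png

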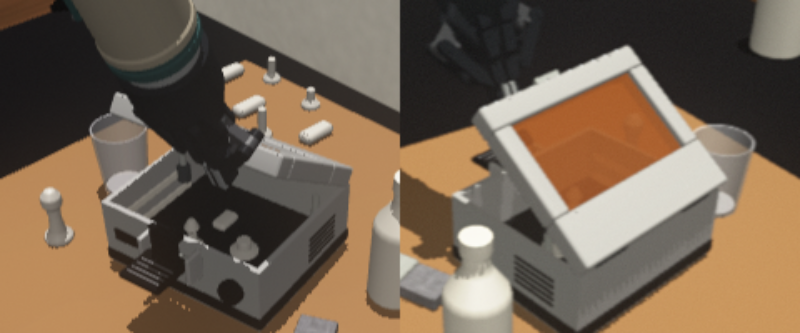

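The lid rides on the fingers at about 0.6 rad with only a few newtons, and the box is in place. Continuing.

Emit:
apply_moves:
  increments:
    - {"tx": 0.007, "ty": 0.002, "tz": 0.009, "rx": 0.05, "ry": -0.2, "rz": 0, "claw": 0}
    - {"tx": 0.015, "ty": 0.004, "tz": 0.018, "rx": 0.09, "ry": -0.39, "rz": 0, "claw": 0}
    - {"tx": 0.023, "ty": 0.006, "tz": 0.026, "rx": 0.14, "ry": -0.6, "rz": 0, "claw": 0}
    - {"tx": 0.032, "ty": 0.008, "tz": 0.034, "rx": 0.18, "ry": -0.78, "rz": 0, "claw": 0}
    - {"tx": 0.042, "ty": 0.01, "tz": 0.041, "rx": 0.18, "ry": -0.78, "rz": 0, "claw": 0}
    - {"tx": 0.052, "ty": 0.013, "tz": 0.048, "rx": 0.18, "ry": -0.78, "rz": 0, "claw": 0}
    - {"tx": 0.062, "ty": 0.015, "tz": 0.054, "rx": 0.14, "ry": -0.6, "rz": 0, "claw": 0}
    - {"tx": 0.071, "ty": 0.017, "tz": 0.06, "rx": 0.09, "ry": -0.39, "rz": 0, "claw": 0}
    - {"tx": 0.081, "ty": 0.019, "tz": 0.065, "rx": 0.05, "ry": -0.2, "rz": 0, "claw": 0}
    - {"tx": 0.092, "ty": 0.022, "tz": 0.069, "rx": 0, "ry": 0, "rz": 0, "claw": 0}

```text
clock: 7.05
eef_pos: [632.1, 86.9, 225.9]
tool_rot: [3.14, 0.421, -2.918]
force: [0.1, -0.3, -1.0]
width: 0.0
```

Run:
```python
from plan import *
from cell import *
import cv2
s=read_state();print(B.inv().apply(s['eef_pos']-O),s['tool_rot'],s['qpos'],s['force'])
for th,t,sv in[(1.35,24,14),(1.45,22,14),(1.55,20,14),(1.65,20,14),(1.75,20,14)]:
  p=push(th,t,sv);print(th,*inc(p))
a=get_image("side")[80:280,170:410,::-1];b=get_image("scene")[90:290,265:505,::-1]
cv2.imwrite("pics/d6.png",cv2.resize(cv2.hconcat([a,b]),(800,333)))
```

```text
[ 37.07933741 -44.53245887 225.87108443] [ 3.1403283   0.42104667 -2.91767165] [ 0.38067453  0.5725671  -0.81410027  1.96522637  0.98157714  0.50797684
  0.71680677] [ 0.14215268 -0.30073733 -0.97853998]
1.35 [-0.001 -0.001 -0.001] [-0.02  0.02  0.01]
1.45 [0.013 0.003 0.002] [-0.11  0.41  0.01]
1.55 [0.028 0.006 0.003] [-0.2   0.8   0.01]
1.65 [0.044 0.01  0.003] [-0.2   0.8   0.01]
1.75 [0.059 0.013 0.001] [-0.2   0.8   0.01]
```

View pics/d6.png

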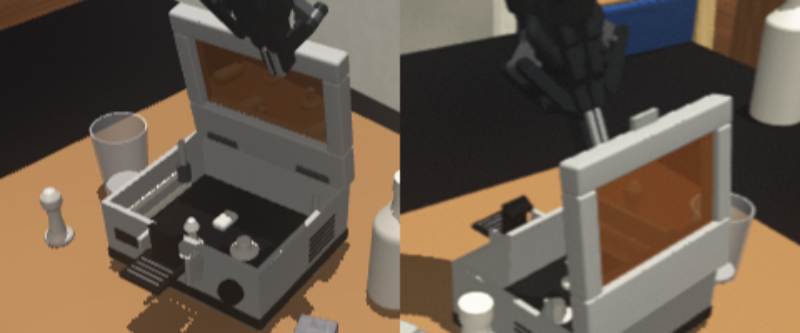

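The lid is close to upright (about 1.4 rad). Push it on past 1.5, let it fall, then withdraw.

Emit:
apply_moves:
  increments:
    - {"tx": 0.007, "ty": 0.002, "tz": 0.001, "rx": 0, "ry": 0.2, "rz": 0, "claw": 0}
    - {"tx": 0.013, "ty": 0.003, "tz": 0.002, "rx": -0.1, "ry": 0.4, "rz": 0, "claw": 0}
    - {"tx": 0.02, "ty": 0.005, "tz": 0.003, "rx": -0.15, "ry": 0.6, "rz": 0, "claw": 0}
    - {"tx": 0.028, "ty": 0.006, "tz": 0.003, "rx": -0.2, "ry": 0.8, "rz": 0, "claw": 0}
    - {"tx": 0.036, "ty": 0.008, "tz": 0.003, "rx": -0.2, "ry": 0.8, "rz": 0, "claw": 0}
    - {"tx": 0.044, "ty": 0.01, "tz": 0.003, "rx": -0.2, "ry": 0.8, "rz": 0, "claw": 0}
    - {"tx": 0.052, "ty": 0.012, "tz": 0.002, "rx": -0.2, "ry": 0.8, "rz": 0, "claw": 0}
    - {"tx": 0.059, "ty": 0.013, "tz": 0.001, "rx": -0.2, "ry": 0.8, "rz": 0, "claw": 0}
    - {"tx": 0.059, "ty": 0.013, "tz": 0.001, "rx": -0.2, "ry": 0.8, "rz": 0, "claw": 0}
    - {"tx": 0.059, "ty": 0.013, "tz": 0.001, "rx": -0.2, "ry": 0.8, "rz": 0, "claw": 0}

```text
clock: 8.15
eef_pos: [690.0, 99.6, 225.6]
tool_rot: [-3.141, 0.348, -2.917]
force: [-0.6, -0.6, -0.5]
width: -0.1
```

Emit:
apply_moves:
  increments:
    - {"tx": -0.03, "ty": -0.007, "tz": 0.0, "rx": 0, "ry": 0, "rz": 0, "claw": 0}
    - {"tx": -0.07, "ty": -0.016, "tz": 0.02, "rx": 0, "ry": 0, "rz": 0, "claw": 0}
    - {"tx": -0.12, "ty": -0.028, "tz": 0.05, "rx": 0, "ry": 0, "rz": 0, "claw": 0}
    - {"tx": -0.16, "ty": -0.037, "tz": 0.08, "rx": 0, "ry": 0, "rz": 0, "claw": 0}
    - {"tx": -0.16, "ty": -0.037, "tz": 0.08, "rx": 0, "ry": 0, "rz": 0, "claw": 0}
    - {"tx": -0.16, "ty": -0.037, "tz": 0.08, "rx": 0, "ry": 0, "rz": 0, "claw": 0}
    - {"tx": -0.16, "ty": -0.037, "tz": 0.08, "rx": 0, "ry": 0, "rz": 0, "claw": 0}
    - {"tx": -0.16, "ty": -0.037, "tz": 0.08, "rx": 0, "ry": 0, "rz": 0, "claw": 0}
    - {"tx": -0.16, "ty": -0.037, "tz": 0.08, "rx": 0, "ry": 0, "rz": 0, "claw": 0}
    - {"tx": -0.16, "ty": -0.037, "tz": 0.08, "rx": 0, "ry": 0, "rz": 0, "claw": 0}

```text
clock: 9.15
eef_pos: [530.4, 63.1, 305.3]
tool_rot: [3.141, 0.348, -2.916]
force: [-0.5, -0.8, -0.3]
width: 0.1
```

Run:
```python
from cell import *
import cv2
s=read_state();print(s['clock'],s['eef_pos'],s['force'])
a0=get_image("side");b=get_image("scene")[70:370,205:505,::-1]
for i in range(5):a=get_image("side")
import numpy as np;print("change",np.abs(a[60:300,170:420].astype(int)-a0[60:300,170:420]).mean())
cv2.imwrite("pics/d7.png",cv2.resize(cv2.hconcat([a[50:350,150:450,::-1],b]),(800,400)))
```

```text
9.15 [530.3885636   63.11003415 305.28676013] [-0.48452384 -0.76824598 -0.29958644]
change 0.6275444444444445
```

View pics/d7.png

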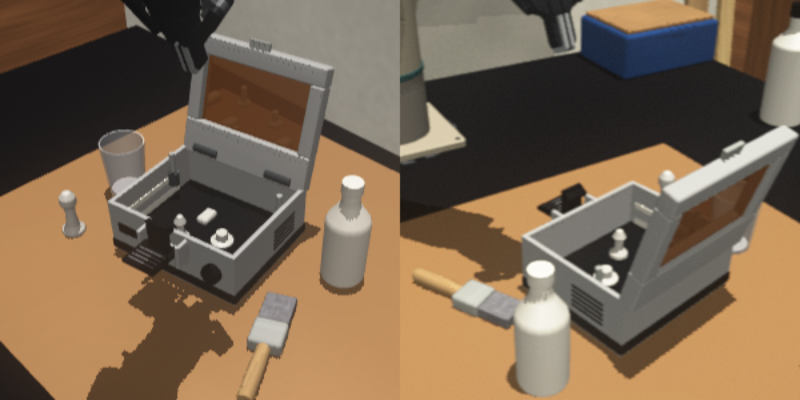

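Lid leans back open, gripper clear, all bystanders standing. Checking the lid angle from the strike (side pixel ~(345,84), scene ~(455,182)), and whether anything is still moving.

Run:
```python
from plan import *
from cell import get_image
import cv2
p=tri([ray("side",(345,84)),ray("scene",(455,182))]);q=B.inv().apply(p-O);print(q,"angle",np.pi-np.arctan2(q[2]-86,q[0]-75))
a0=get_image("side").astype(int)
for i in range(16):a=get_image("side")
print(np.abs(a-a0).max(axis=2)[40:300,170:440].mean(),(np.abs(a-a0).max(2)>40).sum())
o=cv2.imread("pics/side0.png")[:,:,::-1].astype(int);d=(np.abs(a-o).max(2)>60)
for n,(x0,x1,y0,y1) in dict(fig=(190,216,188,230),bottle=(388,430,182,268),brush=(326,375,268,355),lowerfront=(290,335,245,280)).items():print(n,d[y0:y1,x0:x1].mean())
```

```text
[123.27950451   0.53525297 243.45308064] angle 1.8683225997103308
0.9647435897435898 2
fig 0.0
bottle 0.0013842746400885937
brush 0.0030494956603330987
lowerfront 0.025396825396825397
```

Lid at about 1.87 rad (its stop is 1.85), everything still, bystanders unchanged. Handing in.

```bash
python3 -c "
from cell import *
print(read_state()['clock'],finish_job())"
```

```text
the job is handed in; nothing more can be done
10.35 None
```

The curing box is open and handed in at 10.35 s. I pressed the tab with closed fingertips at about 5 N and the lid popped up. I then raised the lid along its arc, beside the strike, until it fell back onto its stop, and withdrew the arm.

**Last checks:**
- **Lid:** the two camera views put it at about 1.87 rad, against 1.85 rad at its stop. Nothing was still moving in the last 0.8 s before I handed in.
- **Bystanders:** the figure, bottle and brush match the first picture almost exactly. I checked the cup only by eye, and it stands where it was.
- **Box:** the front lower edge of the box matches the first picture apart from about 2.5% of its pixels, which I put down to shadow.
- **Forces:** the readings at the end of each move stayed at or below about 5 N, and the arm was clear of everything at the end.

**What went wrong:** one move call was refused because its rows lacked some keys. The first approach to the tab stopped about 10 mm high because joint 6 was at its lower limit, so I reduced the tool tilt. Neither moved anything in the scene.

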